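# Hook a tool shelf bracket into slotted uprights and lock it

## Task

Pick up the white steel shelf bracket from the bench, hook both its claws into the upper slots of the rack's two uprights, and press it down until it is fully home and both spring catches have snapped over its ears, then let go. The uprights are not exactly at their nominal height and depth, so feel for the slots and the stops gently, never forcing the bracket against the rack (stay well under 35 N), and leave the bowl, jar and disc alone.

Things in the scene. Friction and masses are not known exactly. Their poses are not given: they have to be found in the camera images.
- bracket: Loose white-painted steel bracket, 0.25-0.47 kg, standing upright, as it will hang. Origin: lower back edge of its back plate, mid-width; x out of the back (as the claws point), y along the width, z up. Plate 92 wide, 78 high, 5 thick (x -5 to 0). Shelf 80 wide, 5 thick, x -100 to -5, z 0 to 5, front lip 17 high. Ears of radius 3 on its sides, y +-44.5, z 32 to y +-49.5, z 43.
- bracket_grip (a point): Grip point in the bracket's central upright web, at (-45, 0, 52) mm from its origin. The web is 10 thick (y -5 to 5), x -75 to -5, z 5 to 72: grip it across y.
- claw_left (a point): Outer end of the bracket's claw at y = +30 mm: bracket (12.5, +30, 52.5) mm, mid-height. Each claw is 5 thick (y) and 27 high: a tongue at z 56 to 66 reaching from the plate to x = 12.5, with a tooth at its end (x 6 to 12.5) hanging down to z = 39.
- claw_right (a point): Outer end of the bracket's claw at y = -30 mm: bracket (12.5, -30, 52.5) mm, mid-height. Each claw is 5 thick (y) and 27 high: a tongue at z 56 to 66 reaching from the plate to x = 12.5, with a tooth at its end (x 6 to 12.5) hanging down to z = 39.
- rack: Fixed rack: plywood base 170 x 220 x 20 mm with two upright steel strips, 34 wide, 4.5 thick, at y +-30, top at z 196. Origin: on the bench, midway, nominally in the plane of the strips' front face; x away from the robot through the face, z up. The strips with slots and catches are bolted on as one: up to 7 mm higher or lower and 4 mm nearer or farther (x) than nominal, not shown by this pose.
- slot_left (a point): Nominal centre of the upper slot in the strip at rack y = +30 mm, on the front face, rack z = 171.5: 10 wide, 31 high. The real slot is up to 7 mm higher or lower and 4 mm nearer or farther (not shown by this reading). A shorter lower slot, z 101 to 130, stays empty.
- slot_right (a point): Nominal centre of the upper slot in the strip at rack y = -30 mm, on the front face, rack z = 171.5: 10 wide, 31 high. The real slot is up to 7 mm higher or lower and 4 mm nearer or farther (not shown by this reading). A shorter lower slot, z 101 to 130, stays empty.
- rack_home (a point): Nominal place of the bracket's origin when home, rack (0, 0, 100) mm, axes parallel to the rack's; true home is up to 7 mm higher or lower, 4 mm nearer or farther. The claws enter the upper slots with the origin 17 to 21 mm above true home; back against the face, the bracket then goes down that far, until the tongues rest on the slot bottoms and the teeth hang behind the strips.
- catch_left (a joint): Spring catch at rack y = +54.5 mm: roller of radius 5, 10 long, on the face 50.2 mm above true home. Value: how far it is pushed outward (m): 0 at rest, 0.002 to 0.003 while the ear passes, 0 again when snapped over the ear. The ears meet the rollers about 17 mm above home; passing both takes 5 to 20 N downward, the bracket's weight included, mostly in the next 5 mm.
- catch_right (a joint): The same catch on the rack's -y side (rack y = -54.5 mm), value growing as it is pushed outward.
- bowl: Turned wooden bowl, 120 mm wide, 55 high, to be left alone. Origin: centre of its underside.
- jar: Wax jar, 60 mm wide, 70 high, to be left alone. Origin: centre of its underside.
- disc: Wooden disc, 80 mm wide, 12 thick, to be left alone. Origin: centre of its underside.
Things that resemble listed ones, but are neither listed nor needed, are in the scene too. Of the things shaped like the bracket, the white one is meant.

How it is judged (in metres and radians):
At the end, for the whole second after the job is handed in: The bracket hangs on the rack by itself, at rest: its origin within 7.6 mm of nominal home in height, -8 to 7 mm in depth and 5 mm sideways (the uprights' own offset included), upright to 5 degrees and square to 7 degrees, both catches sprung back to within 1.5 mm of rest, and the fingers off it (z of bracket in the frame of rack between 0.0924 and 0.1076 m and x of bracket in the frame of rack between -0.008 and 0.007 m and y of bracket in the frame of rack between -0.005 and 0.005 m and angle between bracket's own z axis and vertical below 0.09 rad and angle between the x axis of bracket and the x axis of rack, either way round below 0.12 rad and value of joint each of catch_left, catch_right below 0.0015 m and linear speed of bracket below 0.02 m/s and contact force between bracket and the fingers below 0.1 N); the robot touches nothing.
It fails at once if the bracket is forced against the rack with more than 35 N (contact force between bracket and rack above 35 N).
It fails at once if the bowl, jar or disc is moved by more than 20 mm (distance of any of bowl, jar, disc from where it was at the start of the episode above 0.02 m).
It also fails if it takes over 64 s, if anything falls off the work surface, if the arm or the gripper's body presses on something with over 40 N, if the wrist force passes 120 N, or if a joint passes its speed limit or range.

## Robot

A 6-joint arm with a two-finger parallel gripper is mounted at the origin on the work surface. World frame = base frame: x ahead of the robot, y to its left, z up, the work surface at z = 0. Lengths are in mm, angles in rad, forces in N, time in s.
With the tool pointing down it reaches from about 300 to 750 mm from the base axis. Payload 8.5 kg.
Tool frame: the origin (TCP) lies between the finger pads; the fingertips stand ahead of it and the grasp point (between the pads) lies 6 mm ahead of it (tip_reach is the z of the fingertips in the tool frame, in mm); z points along the fingers, y is the line along which they close (so a half turn about z gives the same grasp; the last joint's range is limited). The gripper opens to 85 mm and grips with 20 to 120 N. Pads are 22 mm wide; open, the fingers measure 114 mm over their backs; the gripper's body (76 mm by 85 mm) begins 54 mm behind the grasp point. The pads swing forward as they close: fully open they stand 13 mm farther back than shut.
Start: joints at [-1.525, 0.381, 1.297, -0, 1.464, -0.215], TCP at [141.814, -531.384, 256.322] pointing down, gripper open.
Joint ranges: [-3.11, 3.11], [-0.89, 2.33], [0.22, 2.48], [-1.42, 4.56], [0.17, 2.85], [-2.88, 2.88]. Speed limits (rad/s): [2.39, 2.39, 3.14, 3.14, 3.14, 3.14].

## Interface

Orientations are given as a unit quaternion [x, y, z, w].
In Python, from cell import * gives the robot as it stands. The module is installed in compiled form; this text tells all that it offers.
- The arm moves only by the shell command python3 -m inch 'ROWS' [OPENING] [FORCE]. ROWS is JSON, a list of rows, each a list of 4 numbers: the shift along the tool's x, y, z in mm, then the turn about the tool's z in rad. A call has 1 to 5 rows; each row shifts and turns the commanded pose from where the row before left it, along the tool's axes as they then stand; what a row does not reach is not made up. A row lasts 1/10 s, in which the tool goes at most 50 mm and 8.59 degrees, less where a joint would pass 70% of its speed; a pose out of reach is approached as far as the arm can. A call with a gripper value outside its range is refused whole. OPENING is the gripper command: -1 is fully open, 1 is shut, values between are in proportion, set as the call begins (- or left out, the last holds). The fingers move at their own pace and stop on an object; FORCE is the grip in N (left out, the last holds). Time passes only in rows, so rows that do not move let the fingers close. It gives the time, the measured TCP pose, the force, the opening and the grip force at its end, in the units of the state.
- read_state(): the state, without advancing time (a new reading comes with each control period).
- grab_frame(name): name is "scene" or "top"; returns a dict with "img" (384x512x3 uint8, red, green, blue), "range_z" (384x512 float32, mm along the optical axis (not along the pixel's ray), 0 where there is no reading), "K" (3x3 intrinsics, pixels), "R" (3x3) and "t" (3): a world point X has camera coordinates R X + t. Camera axes: x right, y down, z forward; pixel columns grow to the right and rows downward; lengths in mm; the calibration is good to about 2 mm. A picture is of the moment at which its call begins.
- sign_off(): hands the job in; it is judged then, once.
The state is a dict: "clock": time; "joints": joint angles; "joint_velocities": joint speeds; "joint_efforts": joint torques, N m; "position": TCP position; "tool_rot": TCP orientation; "ft_force": force on the tool from outside, world axes, zero at the start; "wrist_torque": the same for the moment, N m; "opening": finger opening in mm; "finger_force": force on a finger pad.
Only numpy, scipy, OpenCV 4.12 (cv2) and the standard library are available. Lean on these libraries where they do the work, as an engineer would, in place of code of your own. Each camera call takes 0.05 s, during which the arm holds its last target. There are 200 camera calls.

## Working session

There is one attempt and no reset: what is moved stays moved. The work goes in short steps, Python scripts to look and compute and a shell command to move; the robot and the scene stay as the last step left them, time stands still between calls to the robot, and variables do not carry over. Pictures are saved under pics/ and viewed, at most 10 in all, crops included, and the job is handed in when it is done.

```bash
mkdir -p pics
python3 - <<'E'
from cell import *
import cv2,numpy as np
for n in ("scene","top"):
    f=grab_frame(n); np.savez(f"pics/{n}0.npz",**f)
    cv2.imwrite(f"pics/{n}0.png",f["img"][:,:,::-1]); print(n,f["K"].tolist(),f["R"].round(3).tolist(),f["t"])
s=read_state(); print({k:s[k] for k in("clock","position","tool_rot","ft_force","opening")}, s.keys())
E
```

```text
scene [[369.78155763709174, 0.0, 257.9649284400518], [0.0, 369.78155763709174, 189.20620364597647], [0.0, 0.0, 1.0]] [[0.731, 0.682, -0.01], [0.484, -0.529, -0.697], [-0.481, 0.505, -0.717]] [-395.7120487  -155.75323803 1262.54318629]
top [[392.6834700768796, 0.0, 263.87068701133234], [0.0, 392.6834700768796, 188.416127344975], [0.0, 0.0, 1.0]] [[-0.019, -1.0, -0.0], [-0.991, 0.019, -0.132], [0.132, -0.002, -0.991]] [  24.92776285  546.24708647 1276.71272015]
{'clock': 0.1, 'position': array([ 141.80042308, -531.17345903,  255.79317345]), 'tool_rot': array([ 9.91510546e-01,  1.30024760e-01,  4.75854036e-05, -6.30438275e-04]), 'ft_force': array([-0.63810481,  0.0219898 ,  0.58611131]), 'opening': 85.55442429010367} dict_keys(['clock', 'joints', 'joint_velocities', 'joint_efforts', 'position', 'tool_rot', 'ft_force', 'wrist_torque', 'finger_force', 'opening'])
```

View pics/scene0.png

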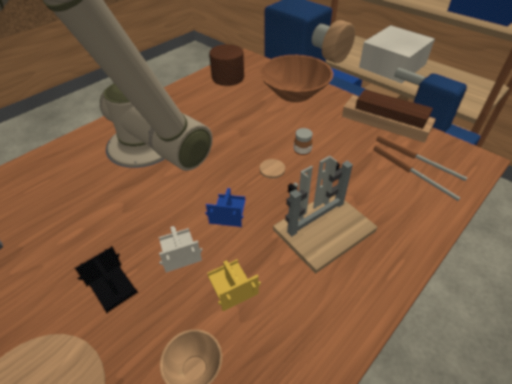

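View pics/top0.png

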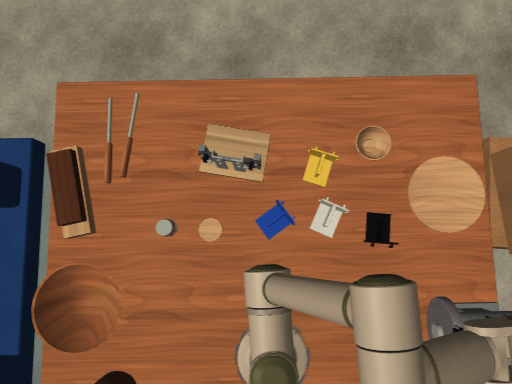

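```bash
cat > h.py <<'E'
import numpy as np,cv2
def load(n): return dict(np.load(f"pics/{n}.npz"))
def cloud(f):
    v,u=np.indices(f["range_z"].shape); z=f["range_z"]; K=f["K"]
    c=np.stack([(u-K[0,2])/K[0,0]*z,(v-K[1,2])/K[1,1]*z,z],-1)
    return (c-f["t"])@f["R"]
def proj(f,X):
    c=np.asarray(X)@f["R"].T+f["t"]; p=c@f["K"].T; return p[...,:2]/p[...,2:]
E
python3 - <<'E'
from h import *
ims=[]
for n,(u0,v0,u1,v1) in (("scene0",(150,215,220,285)),("top0",(295,180,365,250))):
    f=load(n);P=cloud(f);h=cv2.cvtColor(f["img"],cv2.COLOR_RGB2HSV)
    m=(h[...,1]<60)&(h[...,2]>110); r=np.zeros_like(m); r[v0:v1,u0:u1]=1; m&=r
    X=P[m]; print(n,m.sum(),X.min(0).round(),X.max(0).round())
    X=X[X[:,2]<100]
    for lo,hi in((0,15),(15,30),(30,60),(60,70),(70,76),(76,90)):
        Y=X[(X[:,2]>lo)&(X[:,2]<hi)]
        if len(Y)>4: print(lo,len(Y),Y.mean(0).round(1),[np.round(a,1).tolist() for a in cv2.minAreaRect(Y[:,:2].astype(np.float32))[:2]],round(cv2.minAreaRect(Y[:,:2].astype(np.float32))[2],1))
    ims.append(cv2.resize(f["img"][v0:v1,u0:u1],(390,390),interpolation=cv2.INTER_CUBIC))
    # rack
f=load("top0");P=cloud(f)
ims.append(cv2.resize(f["img"][115:190,185:280],(494,390),interpolation=cv2.INTER_CUBIC))
cv2.imwrite("pics/c1.png",cv2.resize(np.hstack(ims),(800,245))[:,:,::-1])
Q=P[115:190,185:280].reshape(-1,3)
for lo,hi in((14,28),(30,120),(120,185),(185,210)):
    Y=Q[(Q[:,2]>lo)&(Q[:,2]<hi)]; r=cv2.minAreaRect(Y[:,:2].astype(np.float32)); print(lo,len(Y),Y.mean(0).round(1),r,np.median(Y[:,2]))
f=load("scene0");P=cloud(f)[150:270,265:380].reshape(-1,3)
for lo,hi in((14,28),(60,120),(120,185),(185,210)):
    Y=P[(P[:,2]>lo)&(P[:,2]<hi)]; r=cv2.minAreaRect(Y[:,:2].astype(np.float32)); print("s",lo,len(Y),Y.mean(0).round(1),r,np.median(Y[:,2]))
E
```

```text
scene0 1200 [ 380. -450.   -3.] [ 972. -138.  793.]
0 428 [ 426.7 -184.7    6.9] [[432.3, -188.7], [86.4, 122.2]] 66.5
15 139 [ 473.1 -207.5   21.3] [[443.0, -191.3], [86.5, 101.3]] 63.7
30 287 [ 486.3 -213.3   45.3] [[471.7, -215.7], [88.4, 77.2]] 13.4
60 119 [ 485.8 -212.7   65.5] [[468.0, -214.2], [89.1, 71.5]] 7.7
70 134 [ 466.1 -203.4   72.7] [[474.7, -195.1], [75.2, 85.9]] 35.1
76 85 [ 483.9 -213.8   78.1] [[484.4, -212.4], [86.2, 6.9]] 65.2
top0 797 [ 373. -257.   -5.] [ 507.   18. 1338.]
0 528 [ 438.9 -190.7    6.6] [[440.3, -192.0], [79.3, 92.9]] 64.0
15 44 [ 437.1 -187.6   21.1] [[438.6, -191.4], [82.8, 95.3]] 65.0
30 60 [ 467.4 -203.5   45.5] [[450.5, -196.9], [99.4, 72.0]] 64.7
60 39 [ 471.6 -204.2   65.6] [[474.0, -196.1], [73.0, 88.2]] 31.1
70 68 [ 455.2 -199.9   73.2] [[458.4, -212.2], [77.4, 66.4]] 0.5
76 50 [ 478.9 -207.3   78.8] [[480.0, -203.5], [71.5, 68.1]] 30.0
14 2380 [683.3 110.   21.3] ((676.6825561523438, 113.81405639648438), (220.06370544433594, 171.12692260742188), 79.38153839111328) 21.285099499346437
30 223 [626.6 118.2  71.2] ((632.6276245117188, 121.08
[... 282 characters left out ...]
938, 122.67094421386719), (94.0331802368164, 25.07851791381836), 78.97012329101562) 197.0484781468273
s 14 3517 [690.  102.8  20.3] ((634.953857421875, 201.6014404296875), (369.40399169921875, 448.7622375488281), 42.68925857543945) 20.378312795035697
s 60 782 [636.1 124.   89.5] ((632.7835083007812, 118.78888702392578), (193.71359252929688, 42.544071197509766), 79.32029724121094) 87.52002098715728
s 120 1138 [631.8 117.3 152.7] ((628.4083251953125, 119.88737487792969), (194.39376831054688, 50.69563674926758), 79.3971939086914) 153.15087102650403
s 185 175 [621.9 122.3 193.4] ((625.93115234375, 121.80183410644531), (95.84405517578125, 25.486539840698242), 79.09015655517578) 194.10180729978916
```

View pics/c1.png

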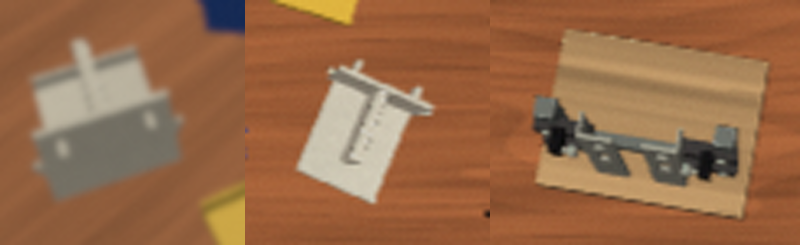

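Scene: brackets are blue (226,210), white (180,248), yellow (234,284) and black (107,278). The crop confirms that the white one, at (328,217) in the top view, is the one meant. It stands upright with its claws pointing about −25°. The rack is yawed about −10.7°.

```bash
python3 -m inch '[[0,0,0,0.14],[0,0,0,0.14],[0,0,0,0.14],[0,0,0,0.14],[0,0,0,0.142]]' -1 && python3 -m inch '[[13,-43,0,0],[13,-43,0,0],[13,-43,0,0],[13,-43,0,0],[13,-43,0,0]]' && python3 -m inch '[[13,-43,0,0],[13,-43,0,0],[13,-43,0,0],[13,-43,0,0],[13,-43,0,0]]' && python3 -m inch '[[0,0,0,0],[0,0,0,0]]'
cat >> h.py <<'E'
def go(s,target,yaw):
    """tool-frame shift and turn to reach target (TCP) with tool x at yaw deg"""
    from scipy.spatial.transform import Rotation as Ro
    R=Ro.from_quat(s["tool_rot"]).as_matrix(); p=np.asarray(s["position"])
    y=np.degrees(np.arctan2(R[1,0],R[0,0]))
    return "pos",p.round(1).tolist(),"yaw",round(y,2),"shift",(R.T@(np.array(target)-p)).round(1).tolist(),"turn",round(-np.radians(yaw-y),3)
E
python3 - <<'E'
from h import *; from cell import *
s=read_state(); print(go(s,(447,-195,58),-25.2),s["joints"],s["clock"],s["ft_force"])
f=load("top0");P=cloud(f)[115:190,185:280].reshape(-1,3)
a=np.radians(-10.7);ex=np.array([np.cos(a),np.sin(a)]);ey=np.array([-ex[1],ex[0]])
S=P[:,:2]@ex;L=P[:,:2]@ey-237
print("face",[ (z,np.percentile(S[(abs(abs(L)-30)<14)&(abs(P[:,2]-z)<10)],[5,25,50,75,95]).round(1).tolist()) for z in(50,75,95,120,140,165,190)])
m=(P[:,2]>188)&(abs(abs(L)-30)<14);print(np.c_[S,L,P[:,2]][m][:60:3].round(0).tolist())
E
```

```text
clock: 0.6
position: [141.8, -531.2, 255.9]
tool_rot: [0.975, -0.222, -0.0, -0.0]
ft_force: [-0.8, 1.3, 0.8]
opening: 85.9
finger_force: 0.0
clock: 1.1
position: [293.2, -363.1, 256.1]
tool_rot: [0.976, -0.219, -0.0, -0.0]
ft_force: [0.3, -0.9, 0.3]
opening: 84.9
finger_force: 0.0
clock: 1.6
position: [443.9, -196.4, 256.2]
tool_rot: [0.976, -0.219, -0.0, -0.0]
ft_force: [-1.1, 0.6, 0.5]
opening: 85.4
finger_force: 0.0
clock: 1.8
position: [443.2, -197.4, 256.0]
tool_rot: [0.976, -0.218, -0.0, -0.0]
ft_force: [-0.4, -1.0, 0.5]
opening: 85.4
finger_force: 0.0
('pos', [443.2, -197.4, 256.0], 'yaw', np.float64(-25.15), 'shift', [2.6, -3.8, 198.0], 'turn', np.float64(0.001)) [-6.63498577e-01  2.67510928e-01  1.46943661e+00 -2.49866616e-04
  1.40541460e+00  1.34633297e+00] 1.8 [-0.36189033 -1.02870665  0.45581993]
face [(50, [580.0, 580.3, 609.3, 615.4, 617.7]), (75, [579.8, 580.0, 580.4, 580.8, 580.9]), (95, [579.7, 580.0, 580.5, 580.8, 583.5]), (120, [579.8, 579.9, 580.3, 580.7, 589.4]), (140, [579.5, 580.0, 580.3, 580.7, 602.9]), (165, [579.9, 580.3, 580.7, 581.7, 584.5]), (190, [579.9, 580.6, 581.0, 583.8, 585.0])]
[[601.0, -44.0, 196.0], [584.0, 37.0, 199.0], [580.0, 43.0, 195.0], [581.0, 33.0, 200.0], [583.0, 25.0, 197.0], [585.0, 16.0, 196.0], [581.0, 21.0, 198.0], [584.0, -17.0, 196.0], [581.0, -18.0, 199.0], [583.0, -26.0, 197.0], [584.0, -35.0, 195.0], [585.0, -44.0, 199.0], [581.0, -32.0, 196.0], [582.0, -41.0, 198.0]]
```

```bash
python3 -m inch '[[1,-2,45,0],[1,-2,45,0],[0.6,0,45,0],[0,0,40,0],[0,0,23,0]]' -1 && python3 -m inch '[[0,0,0,0],[0,0,0,0]]'
python3 - <<'E'
from h import *; from cell import *
s=read_state(); print(go(s,(447,-195,58),-25.2))
f=grab_frame("scene"); cv2.imwrite("pics/s2.png",cv2.resize(f["img"][190:300,120:250,::-1],(650,550)))
E
```

```text
clock: 2.3
position: [445.3, -196.1, 55.6]
tool_rot: [0.976, -0.22, -0.002, -0.001]
ft_force: [-0.7, -0.4, 0.3]
opening: 85.3
finger_force: 0.0
clock: 2.5
position: [446.9, -196.6, 58.9]
tool_rot: [0.976, -0.22, 0.0, 0.0]
ft_force: [0.6, 0.5, 0.9]
opening: 85.5
finger_force: 0.0
('pos', [446.9, -196.6, 58.9], 'yaw', np.float64(-25.36), 'shift', [-0.6, -1.5, 0.9], 'turn', np.float64(-0.003))
```

View pics/s2.png

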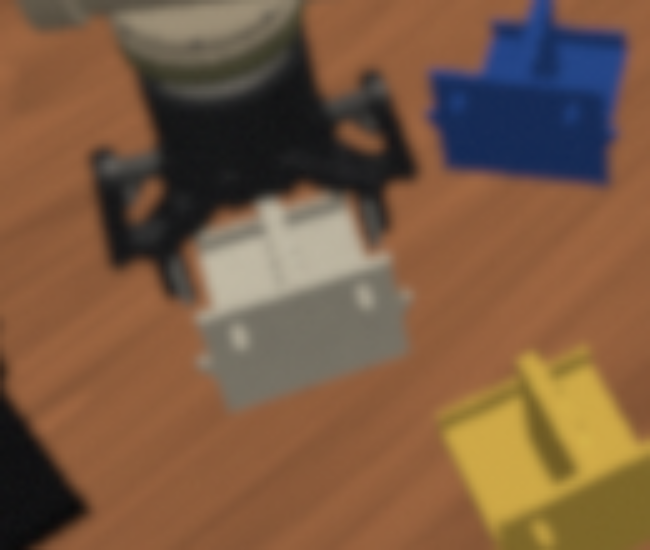

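The open fingers straddle the white bracket's web: fingertips at about (180,290) and (375,235) in the crop, web at (275,235). Closing.

```bash
python3 -m inch '[[0,-1.5,0.9,0],[0,0,0,0],[0,0,0,0],[0,0,0,0],[0,0,0,0]]' 1 110 && python3 -m inch '[[0,0,0,0],[0,0,0,0],[0,0,0,0]]'
python3 - <<'E'
from h import *; from cell import *
s=read_state(); print(go(s,(447,-195,58),-25.2),s["wrist_torque"])
E
```

```text
clock: 3.05
position: [447.8, -194.2, 57.6]
tool_rot: [0.976, -0.219, 0.0, 0.0]
ft_force: [-0.6, -0.5, 0.2]
opening: 12.1
finger_force: 0.0
clock: 3.35
position: [447.8, -194.2, 57.7]
tool_rot: [0.976, -0.219, 0.0, 0.0]
ft_force: [-0.5, 0.5, 5.9]
opening: 8.9
finger_force: 107.3
('pos', [447.8, -194.2, 57.7], 'yaw', np.float64(-25.28), 'shift', [-0.4, 1.0, -0.3], 'turn', np.float64(-0.001)) [0.18098503 0.10060214 0.02386824]
```

```bash
python3 -m inch '[[0,0,-15,0],[0,0,-30,0],[0,0,-40,0],[0,0,-30,-0.125],[0,0,-15,-0.13]]' && python3 -m inch '[[3,-35,0,0],[3,-43,0,0],[3,-43,0,0],[3,-43,0,0],[3,-43,0,0]]' && python3 -m inch '[[3,-43,0,0],[3,-43,0,0],[3,-34,0,0],[0,-17,0,0],[0,0,0,0]]' && python3 -m inch '[[0,0,0,0],[0,0,0,0],[0,0,0,0]]'
python3 - <<'E'
from h import *; from cell import *
s=read_state(); print(go(s,(535.3,140,183),-10.7),s["ft_force"],s["wrist_torque"])
for n in ("scene","top"):
    f=grab_frame(n); np.savez(f"pics/{n}1.npz",**f)
    c=f["img"][110:250,250:400] if n=="scene" else f["img"][100:220,170:300]
    cv2.imwrite(f"pics/{n}1.png",cv2.resize(c[:,:,::-1],None,fx=4,fy=4,interpolation=cv2.INTER_CUBIC))
E
```

```text
clock: 3.85
position: [448.0, -194.4, 189.6]
tool_rot: [0.996, -0.09, 0.001, 0.001]
ft_force: [-0.3, 0.3, -3.0]
opening: 8.7
finger_force: 107.1
clock: 4.35
position: [500.6, 8.2, 186.9]
tool_rot: [0.996, -0.093, -0.001, -0.0]
ft_force: [0.4, -0.0, -2.4]
opening: 8.8
finger_force: 107.6
clock: 4.85
position: [534.7, 141.4, 186.6]
tool_rot: [0.996, -0.091, -0.001, -0.0]
ft_force: [0.3, 0.4, -3.3]
opening: 8.5
finger_force: 107.7
clock: 5.15
position: [534.9, 138.4, 187.4]
tool_rot: [0.996, -0.094, -0.0, 0.0]
ft_force: [0.1, -0.2, -2.1]
opening: 8.8
finger_force: 107.7
('pos', [534.9, 138.4, 187.4], 'yaw', np.float64(-10.75), 'shift', [0.1, -1.7, 4.4], 'turn', np.float64(-0.001)) [ 0.14614887 -0.23010284 -2.14108665] [-0.03522992 -0.01350623  0.00200771]
```

View pics/scene1.png

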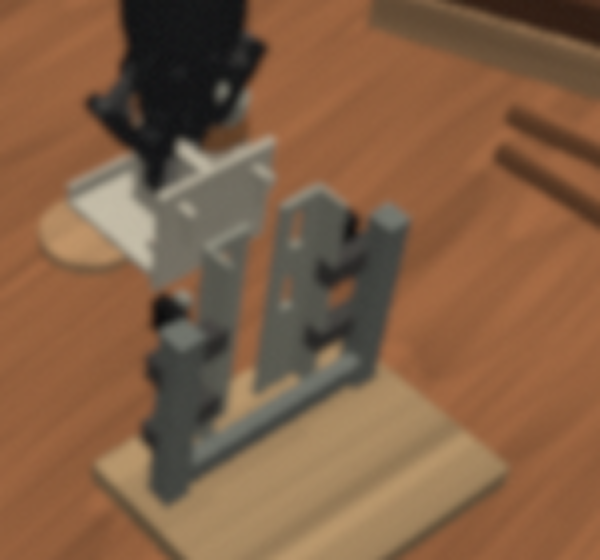

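View pics/top1.png

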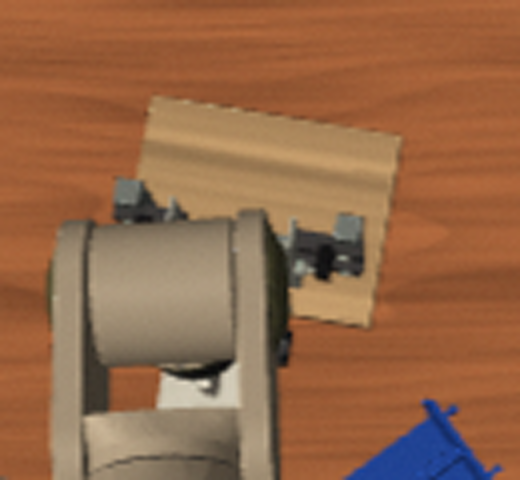

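```bash
cat > m.py <<'E'
from h import *; from cell import *
a=np.radians(-10.7);ex=np.array([np.cos(a),np.sin(a)]);ey=np.array([-ex[1],ex[0]])
def sl(P): return np.stack([P[...,:2]@ex,P[...,:2]@ey-237,P[...,2]],-1)
def W(S,L,z): return np.stack([S*ex[0]+(L+237)*ey[0],S*ex[1]+(L+237)*ey[1],z],-1)
def rect(f,S,L,z):
    """residual S-measured minus S, sampled on grid of plane"""
    LL,ZZ=np.meshgrid(L,z); p=proj(f,W(S+0*LL,LL,ZZ)).astype(np.float32)
    Q=sl(cloud(f)).astype(np.float32); 
    return cv2.remap(Q[...,0].copy(),p[...,0],p[...,1],cv2.INTER_NEAREST)-S, cv2.remap(cv2.cvtColor(f["img"],cv2.COLOR_RGB2GRAY),p[...,0],p[...,1],cv2.INTER_LINEAR)
E
python3 - <<'E'
from m import *
f=load("scene0");Q=sl(cloud(f))
for sgn in(1,-1):
    m=(abs(Q[...,1]-sgn*30)<16)&(Q[...,2]>60)&(Q[...,2]<205)&(abs(Q[...,0]-585)<6)
    X=Q[m];c=np.linalg.lstsq(np.c_[X[:,1],X[:,2],np.ones(len(X))],X[:,0],rcond=None)[0]
    print("strip",sgn,len(X),"S",np.median(X[:,0]).round(2),"L",np.percentile(X[:,1],[1,99]).round(1),"z",np.percentile(X[:,2],[95,99,100]).round(1),c.round(4))
z=np.arange(206,124,-2)
for Lc in(30,-30):
    r,g=rect(f,584.7,np.arange(Lc-20,Lc+21,4),z)
    print(Lc);print("\n".join(f"{zz} "+" ".join(f"{int(np.clip(v,-99,99)):4d}" for v in rr)+" | "+" ".join(f"{v:3d}" for v in gg) for zz,rr,gg in zip(z,r,g)))
f=load("scene1");Q=sl(cloud(f));I=f["img"].astype(int)
m=(Q[...,2]>118)&(Q[...,2]<225)&(abs(Q[...,0]-545)<12)&(abs(Q[...,1])<60)&(I.min(-1)>90)
X=Q[m];X=X[abs(X[:,0]-np.median(X[:,0]))<3]
c=np.linalg.lstsq(np.c_[X[:,1],X[:,2]-160,np.ones(len(X))],X[:,0],rcond=None)[0]
print("plate",len(X),np.median(X[:,0]),c.round(4),"L",np.percentile(X[:,1],[0,1,99,100]).round(1),"z",np.percentile(X[:,2],[0,1,5,95,99,100]).round(1))
E
```

```text
strip 1 372 S 584.64 L [14.5 45.2] z [196.7 198.  199.6] [ 7.340000e-02 -3.300000e-03  5.829664e+02]
strip -1 142 S 584.52 L [-45.9 -14.3] z [198.2 199.2 199.6] [-1.630000e-02 -1.040000e-02  5.855715e+02]
30
206  -99  -99  -99  -99  -99  -99  -99  -99  -99  -99  -99 | 112 118 120 120 121 121 122 119 114 107 104
204   -3   -4  -99   -3  -99  -99   -3  -99  -99  -99  -99 | 111 121 124 125 126 125 126 124 119 111 104
202   -4    0   -3   -3   -1   -2   -3    0   -3  -99  -99 | 108 119 127 128 127 128 128 125 124 116 108
200   -3    0   -3   -1   -1   -4   -1    0    0  -99  -99 | 103 115 123 127 126 124 126 124 123 122 113
198   -3    0    0   -1    0   -1   -1    0    0    0  -99 |  98 105 116 120 120 119 119 118 119 121 119
196   -2    0    0    0    0    0   -1    0    0    0  -99 |  95  97 106 111 112 110 110 110 110 117 121
194   -2    0    0    0    0    0    1    0    0    1  -99 |  94  91  98 102 103 102 101 101 102 108 121
192   -2   -1    0    0   -1    0    1    0    0    1    5 |  94  90  92  96  98  95  95  94  93  99 114
190    0   -1    0    1   -1   -2    1    0    2    
[... 7161 characters left out ...]
 75  79  81  82  85  87  89  97 104
134   24    9    7    9   11   18   20   -2    0    0  -91 |  98  80  72  75  81  82  85  87  89  96 104
132   24    9   11    9   11   14   19   -2    0    0  -91 | 103  85  71  72  79  83  85  87  90  96 104
130   28   10   11   12   12   14   20    0    0    0  -89 | 106  89  73  70  76  81  85  87  90  96 103
128   28   15   13   12   12   16   20    0   -1    0  -89 | 108  94  76  69  73  79  84  86  89  96 103
126   30   29   13   14   14   16   19    0   -1   -1  -86 | 107  98  80  69  70  77  83  86  89  95 102
plate 514 542.2218791544414 [ 2.200000e-03 -4.000000e-04  5.422313e+02] L [-55.1 -51.1  41.8  46.1] z [131.6 134.5 139.3 208.2 209.4 210.6]
```

Run:
```python
from m import *
f=load("scene1")
L=np.arange(-60,56,2)
r,g=rect(f,542.2,L,np.array([200,192,184,178,150,142]))
for rr,gg,z in zip(r,g,(200,192,184,178,150,142)): 
    on=L[abs(rr)<2.5]; print(z,on.min(),on.max(),len(on), "g",gg[:10],gg[-12:])
z=np.arange(220,196,-1); r,g=rect(f,542.2,np.array([-35,-25,-15,0,15,25,35]),z)
print("top",[int(z[abs(r[:,i])<1.5].max()) for i in range(7)]); print(g.T.tolist())
r,g=rect(f,554.7,L,np.array([196,192,188,184,180,176,172])); print("claw");print("\n".join(" ".join(f"{int(np.clip(v,-99,99))}" for v in q) for q in r))
for n in("scene0","scene1"):
    z=np.arange(210,190,-1); r,g=rect(load(n),584.7,np.array([20,25,30,35,40]),z); print(n,[int(z[abs(r[:,i])<1.5].max()) for i in range(5)])
    r,g=rect(load(n),584.7,np.arange(10,51,1),np.array([150,140,190])); print([(np.arange(10,51,1)[abs(q)<1.6]).tolist()[::33] for q in r], [ (np.arange(10,51)[abs(q)<1.6].min(),np.arange(10,51)[abs(q)<1.6].max()) for q in r])
```

```text
200 -50 42 47 g [181 173 160 142 125 114 108 107 109 110] [115 114 114 113 112 113 113 114 115 114 113 112]
192 -50 44 44 g [185 185 178 167 152 134 119 111 108 108] [140 141 137 127 118 112 109 108 108 108 107 107]
184 -52 28 35 g [183 180 176 170 156 139 122 115 110 108] [110 119 131 141 145 140 132 121 114 110 108 107]
178 -54 46 39 g [180 169 159 153 146 138 125 117 111 110] [105 105 106 110 119 127 133 132 127 121 114 111]
150 -50 38 42 g [108 109 111 112 116 117 116 113 111 110] [112 111 110 109 109 109 109 108 107 107 107 108]
142 -50 44 27 g [107 107 107 106 106 107 107 108 109 110] [118 116 114 112 111 110 109 108 108 107 105 102]
top [210, 208, 209, 208, 210, 212, 210]
[[99, 102, 107, 113, 120, 126, 132, 138, 142, 143, 145, 145, 141, 137, 134, 130, 125, 121, 120, 119, 118, 118, 119, 119], [117, 118, 120, 123, 127, 134, 140, 145, 147, 149, 150, 146, 142, 138, 133, 127, 122, 119, 116, 113, 113, 114, 114, 117], [173, 174, 174, 173, 171, 170, 167, 163, 160, 155, 151, 147, 143, 138, 133, 127, 123, 118, 114, 112, 111, 109, 109, 109], [110, 117, 124, 131, 137, 142, 147, 150, 150, 
[... 1537 characters left out ...]
13 -12 -12 -13 -3 -4 -1 0 0 -10 -10 -13 -12 -12 -13 -12 -12 -13 -11 -11 -13 -12 -11 -11 -12 -12 -12 -12 -12 -12 -11 -11 -13 -13 -5 -1 -2 0 0 0 -99 -99 -99 -99 -99 -99 -99 -99 -99 -99 -99 -99
-14 -12 -12 -12 -11 -11 -13 -11 -11 -11 -12 -12 0 0 0 -13 -13 -12 -11 -11 -12 -12 -13 -11 -13 -11 -11 -13 -11 -11 -11 -11 -11 -10 -10 -14 -12 -11 -12 -12 -12 -12 0 0 0 -99 -99 -99 -99 -99 -99 -99 -99 -99 -99 -99 -99 -99
scene0 [198, 202, 196, 200, 201]
[[12], [10], [10]] [(np.int64(12), np.int64(42)), (np.int64(10), np.int64(43)), (np.int64(10), np.int64(45))]
scene1 [198, 199, 203, 200, 197]
[[12, 45], [11], [10]] [(np.int64(12), np.int64(45)), (np.int64(11), np.int64(43)), (np.int64(10), np.int64(45))]
```

Scene crop: the bracket hangs square in front of the uprights, with its claws at (187,208) and (262,172) and the slots at about (296,230). The height offset comes out at about +2 mm, so I'll align and approach.

```bash
python3 -m inch '[[5,-1.7,4,0],[7,0,4.7,0],[6,0,0,0],[0,0,0,0],[0,0,0,0]]' && python3 -m inch '[[1.5,0,0,0],[1.5,0,0,0],[1,0,0,0],[0,0,0,0]]'
python3 - <<'E'
from m import *
s=read_state(); print(go(s,W(537.9,0,178.7),-10.7),sl(s["position"]),s["ft_force"])
E
```

```text
clock: 5.75
position: [553.1, 137.7, 178.6]
tool_rot: [0.996, -0.093, -0.0, 0.0]
ft_force: [0.0, 0.5, -3.3]
opening: 8.7
finger_force: 107.7
clock: 6.15
position: [557.0, 137.0, 178.8]
tool_rot: [0.996, -0.093, 0.0, -0.0]
ft_force: [-0.2, 0.4, -2.9]
opening: 8.8
finger_force: 107.7
('pos', [557.0, 137.0, 178.8], 'yaw', np.float64(-10.67), 'shift', [16.0, 1.0, 0.1], 'turn', np.float64(0.001)) [521.87276702   1.01817054 178.80632515] [-0.16880557  0.36639918 -2.89672172]
```

Claw tips are now about 3 mm short of the face. Advancing in small steps.

```bash
for i in 1; do python3 -m inch '[[1,1,0,0],[1,0,0,0],[0,0,0,0]]' | grep -E "pos|ft_"; python3 -m inch '[[1,0,0,0],[0,0,0,0]]' | grep -E "pos|ft_"; python3 -m inch '[[1,0,0,0],[0,0,0,0]]' | grep -E "pos|ft_";python3 -m inch '[[1,0,0,0],[0,0,0,0]]' | grep -E "pos|ft_"; done
```

```text
position: [558.8, 135.6, 178.7]
ft_force: [-0.5, 0.0, -3.3]
position: [559.8, 135.4, 178.7]
ft_force: [-0.8, 0.5, -2.1]
position: [560.7, 135.3, 178.7]
ft_force: [-0.2, 0.6, -2.5]
position: [561.7, 135.1, 178.7]
ft_force: [0.5, 0.3, -1.7]
```

```bash
python3 -m inch '[[1,0,0,0],[0,0,0,0]]' | grep -E "pos|ft_"; python3 -m inch '[[1,0,0,0],[0,0,0,0]]' | grep -E "pos|ft_"; python3 -m inch '[[1,0,0,0],[0,0,0,0]]' | grep -E "pos|ft_";python3 -m inch '[[1,0,0,0],[0,0,0,0]]' | grep -E "pos|ft_"
```

```text
position: [562.7, 134.9, 178.7]
ft_force: [-0.3, -1.2, -3.1]
position: [563.7, 134.7, 178.7]
ft_force: [0.8, -0.2, -3.0]
position: [564.7, 134.5, 178.7]
ft_force: [-0.5, 0.4, -3.3]
position: [565.6, 134.3, 178.7]
ft_force: [-0.6, -0.5, -3.4]
```

```bash
python3 -m inch '[[1,0,0,0],[1,0,0,0],[0,0,0,0]]' | grep -E "pos|ft_"; python3 -m inch '[[1,0,0,0],[1,0,0,0],[0,0,0,0]]' | grep -E "pos|ft_"; python3 -m inch '[[1,0,0,0],[0,0,0,0]]' | grep -E "pos|ft_";python3 -m inch '[[1,0,0,0],[0,0,0,0]]' | grep -E "pos|ft_"
```

```text
position: [567.6, 133.9, 178.7]
ft_force: [0.2, 0.1, -2.9]
position: [569.6, 133.6, 178.7]
ft_force: [0.6, 0.4, -3.4]
position: [570.6, 133.4, 178.7]
ft_force: [-0.1, 0.5, -2.0]
position: [571.6, 133.2, 178.7]
ft_force: [0.5, -0.1, -2.6]
```

```bash
python3 -m inch '[[0.5,0,0,0],[0,0,0,0]]' | grep -E "pos|ft_"; python3 -m inch '[[0.5,0,0,0],[0,0,0,0]]' | grep -E "pos|ft_"; python3 -m inch '[[0.5,0,0,0],[0,0,0,0]]' | grep -E "pos|ft_"; python3 -m inch '[[0.5,0,0,0],[0,0,0,0]]' | grep -E "pos|ft_"
```

```text
position: [572.0, 133.1, 178.7]
ft_force: [0.5, 0.2, -2.9]
position: [572.3, 133.1, 178.7]
ft_force: [-1.1, 0.0, -3.0]
position: [572.3, 133.1, 178.7]
ft_force: [-5.4, 1.2, -0.3]
position: [572.3, 133.1, 178.6]
ft_force: [-8.1, -0.3, 1.5]
```

Back plate meets the face at about 8 N, as predicted. Easing off and going down.

```bash
python3 -m inch '[[-0.7,0,0,0],[0,0,0,0]]' | grep -E "pos|ft_"; python3 -m inch '[[0,0,1,0],[0,0,0,0]]' | grep -E "pos|ft_"; python3 -m inch '[[0,0,1,0],[0,0,0,0]]' | grep -E "pos|ft_"; python3 -m inch '[[0,0,0.5,0],[0,0,0,0]]' | grep -E "pos|ft_"; python3 -m inch '[[0,0,0.5,0],[0,0,0,0]]' | grep -E "pos|ft_|tor"
```

```text
position: [572.3, 133.1, 178.6]
ft_force: [-4.4, 0.1, -1.6]
position: [572.3, 133.2, 177.7]
ft_force: [-5.1, 0.3, -0.7]
position: [572.3, 133.2, 176.8]
ft_force: [-5.8, 1.5, -0.2]
position: [572.3, 133.2, 176.4]
ft_force: [-5.0, 0.2, 0.5]
position: [572.3, 133.3, 176.1]
ft_force: [-6.3, 1.1, 1.7]
```

```bash
python3 -m inch '[[-0.4,0,0.5,0],[0,0,0,0]]' | grep -E "pos|ft_"; python3 -m inch '[[0,0,0.5,0],[0,0,0,0]]' | grep -E "pos|ft_"; python3 -m inch '[[0,0,0.5,0],[0,0,0,0]]' | grep -E "pos|ft_"; python3 -m inch '[[0,0,0.5,0],[0,0,0,0]]' | grep -E "pos|ft_"
python3 - <<'E'
from m import *
f=grab_frame("scene"); s=read_state(); print(s["wrist_torque"],s["tool_rot"])
cv2.imwrite("pics/s3.png",cv2.resize(f["img"][130:240,270:370,::-1],(500,550),interpolation=cv2.INTER_CUBIC))
E
```

```text
position: [572.3, 133.3, 175.7]
ft_force: [-4.4, 2.6, 3.4]
position: [572.3, 133.4, 175.5]
ft_force: [-5.8, 3.1, 5.2]
position: [572.3, 133.4, 175.3]
ft_force: [-6.2, 2.5, 7.4]
position: [572.3, 133.4, 175.2]
ft_force: [-8.2, 2.3, 10.3]
[ 0.19813114  1.16532794 -0.10311751] [ 9.95681847e-01 -9.28286961e-02  6.29404824e-04 -3.09549802e-04]
```

View pics/s3.png

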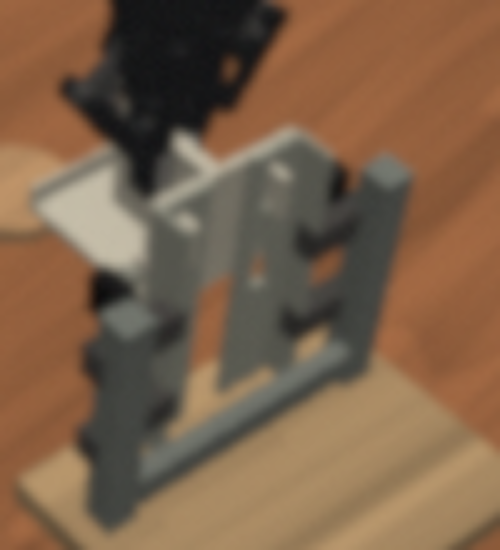

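The claws are through both slots, at (187,220) and (280,172), and the ears rest on the rollers. I'll continue pressing gently.

```bash
python3 -m inch '[[-0.3,-0.3,0.4,0],[0,0,0,0]]' | grep -E "pos|ft_"; python3 -m inch '[[0,0,0.4,0],[0,0,0,0]]' | grep -E "pos|ft_"; python3 -m inch '[[0,0,0.4,0],[0,0,0,0]]' | grep -E "pos|ft_|rot"
```

```text
position: [572.2, 133.5, 175.0]
ft_force: [-7.6, -0.1, 11.9]
position: [572.2, 133.5, 174.9]
ft_force: [-9.7, 0.8, 12.2]
position: [572.2, 133.5, 174.7]
tool_rot: [0.996, -0.093, 0.001, -0.0]
ft_force: [-9.5, 1.7, 13.7]
```

```bash
python3 -m inch '[[-0.8,0,0,0],[0,0,0,0]]' | grep -E "pos|ft_"; python3 -m inch '[[0,0,0.4,0],[0,0,0,0]]' | grep -E "pos|ft_"; python3 -m inch '[[0,0,0.4,0],[0,0,0,0]]' | grep -E "pos|ft_|rot"
python3 - <<'E'
from m import *
f=grab_frame("scene"); s=read_state(); print(sl(s["position"]))
Q=sl(cloud(f));m=(Q[...,2]>190)&(Q[...,2]<215)&(abs(Q[...,1])<12)&(f["img"].min(-1)>90)&(abs(Q[...,0]-580)<8)
X=Q[m];print(len(X),np.median(X,0),X[:,2].max(), np.percentile(X[:,2],99))
Q=Q[(abs(Q[...,1])<12)&(abs(Q[...,0]-579)<5)&(Q[...,2]>120)&(Q[...,2]<210)]
print(len(Q),np.polyfit(Q[:,2],Q[:,0],1),Q[:,2].min())
E
```

```text
position: [572.1, 133.6, 174.6]
ft_force: [-6.6, 0.6, 10.6]
position: [572.1, 133.6, 174.0]
ft_force: [-5.5, 0.0, 8.9]
position: [572.1, 133.6, 173.6]
tool_rot: [0.996, -0.093, 0.002, -0.0]
ft_force: [-4.6, 0.3, 10.1]
[537.31549761   0.53983406 173.59853044]
25 [579.24332874   1.3632757  194.40808201] 197.51056258738336 197.38448158752485
145 [-1.29985805e-02  5.81918699e+02] 120.4514267478651
```

```bash
python3 -m inch '[[-0.3,0,0.5,0],[0,0,0,0]]' | grep -E "pos|ft_"; python3 -m inch '[[0,0,0.5,0],[0,0,0,0]]' | grep -E "pos|ft_"; python3 -m inch '[[0,0,0.5,0],[0,0,0,0]]' | grep -E "pos|ft_|rot"; python3 -m inch '[[0,0,0.5,0],[0,0,0,0]]' | grep -E "pos|ft_|rot"
```

```text
position: [572.0, 133.6, 173.3]
ft_force: [-4.9, 0.0, 10.9]
position: [572.0, 133.7, 172.8]
ft_force: [-4.4, 1.5, 9.4]
position: [572.0, 133.6, 172.1]
tool_rot: [0.996, -0.093, 0.002, -0.0]
ft_force: [-2.8, 1.4, 8.6]
position: [572.1, 133.6, 171.3]
tool_rot: [0.996, -0.093, 0.002, -0.0]
ft_force: [-2.5, 1.2, 6.8]
```

Force is falling, so the ears are past the rollers' crest.

```bash
python3 -m inch '[[0,0,0.7,0],[0,0,0.5,0],[0,0,0,0]]' | grep -E "pos|ft_"; python3 -m inch '[[0,0,1,0],[0,0,0,0]]' | grep -E "pos|ft_"; python3 -m inch '[[0,0,1,0],[0,0,0,0]]' | grep -E "pos|ft_"; python3 -m inch '[[0,0,1,0],[0,0,0,0]]' | grep -E "pos|ft_"
```

```text
position: [572.0, 133.5, 169.5]
ft_force: [0.1, -0.5, 3.4]
position: [571.7, 133.4, 167.5]
ft_force: [3.0, -0.4, -0.9]
position: [571.4, 133.5, 166.3]
ft_force: [4.0, -1.3, -1.5]
position: [571.0, 133.6, 165.2]
ft_force: [3.6, -1.3, -2.6]
```

```bash
python3 -m inch '[[0.7,0,1,0],[0,0,0,0]]' | grep -E "pos|ft_"; python3 -m inch '[[0,0,1,0],[0,0,0,0]]' | grep -E "pos|ft_"; python3 -m inch '[[0,0,1,0],[0,0,0,0]]' | grep -E "pos|ft_"; python3 -m inch '[[0,0,0.7,0],[0,0,0,0]]' | grep -E "pos|ft_"; python3 -m inch '[[0,0,0.5,0],[0,0,0,0]]' | grep -E "pos|ft_"
```

```text
position: [571.2, 133.5, 163.7]
ft_force: [2.6, 0.7, -4.8]
position: [571.2, 133.5, 162.8]
ft_force: [1.2, 0.6, -6.5]
position: [571.3, 133.5, 161.9]
ft_force: [1.5, -0.1, -8.2]
position: [571.4, 133.5, 161.4]
ft_force: [0.0, -0.0, -7.8]
position: [571.5, 133.5, 161.1]
ft_force: [0.9, 0.8, -8.0]
```

```bash
python3 -m inch '[[0,0,0.6,0],[0,0,0,0]]' | grep -E "pos|ft_"; python3 -m inch '[[0,0,0.6,0],[0,0,0,0]]' | grep -E "pos|ft_"; python3 -m inch '[[0,0,0.5,0],[0,0,0,0]]' | grep -E "pos|ft_"; python3 -m inch '[[0,0,0.5,0],[0,0,0,0]]' | grep -E "pos|ft_|rot"
```

```text
position: [571.6, 133.5, 160.6]
ft_force: [-0.0, -0.6, -6.0]
position: [571.9, 133.5, 160.4]
ft_force: [-0.2, 0.3, -5.7]
position: [572.0, 133.4, 160.0]
ft_force: [0.3, 0.5, -2.5]
position: [571.8, 133.4, 159.3]
tool_rot: [0.996, -0.093, 0.0, -0.0]
ft_force: [-0.0, 0.2, -2.5]
```

```bash
python3 -m inch '[[0,0,0.5,0],[0,0,0,0]]' | grep -E "pos|ft_"; python3 -m inch '[[0,0,0.5,0],[0,0,0,0]]' | grep -E "pos|ft_"; python3 -m inch '[[0,0,0.5,0],[0,0,0,0]]' | grep -E "pos|ft_"; python3 -m inch '[[0,0,0.5,0],[0,0,0,0]]' | grep -E "pos|ft_|clock"
```

```text
position: [571.9, 133.5, 158.9]
ft_force: [-0.0, 0.1, -1.3]
position: [572.0, 133.5, 158.7]
ft_force: [-0.5, -0.4, 2.6]
position: [572.0, 133.5, 158.6]
ft_force: [-2.9, 0.1, 6.4]
clock: 17.05
position: [572.0, 133.5, 158.5]
ft_force: [-3.7, -0.6, 9.1]
```

Firm stop at z ≈ 158.7 after 20 mm of travel, which matches home. One more small press, then check the picture.

```bash
python3 -m inch '[[0,0,0.5,0],[0,0,0,0],[0,0,0,0]]' | grep -E "pos|ft_"; python3 -m inch '[[0,0,-1.2,0],[0,0,0,0]]' | grep -E "pos|ft_"
python3 - <<'E'
from m import *
f=grab_frame("scene");g=grab_frame("top")
a=cv2.resize(f["img"][130:240,270:370],(500,550),interpolation=cv2.INTER_CUBIC);b=cv2.resize(g["img"][120:180,190:275],(300,212))
b=cv2.copyMakeBorder(b,0,338,0,0,0);cv2.imwrite("pics/s4.png",np.hstack([a,b])[:,:,::-1])
E
```

```text
position: [572.0, 133.5, 158.4]
ft_force: [-5.9, 0.2, 11.9]
position: [572.0, 133.5, 158.6]
ft_force: [-1.4, 1.2, 7.3]
```

View pics/s4.png

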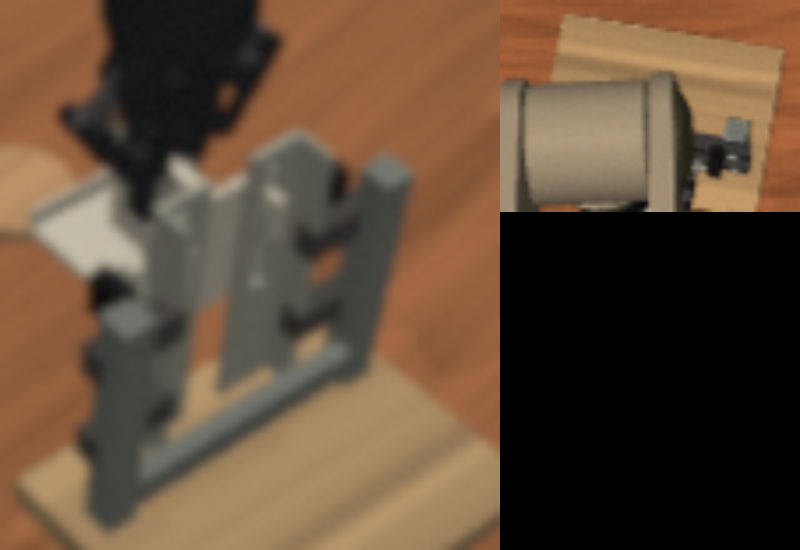

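The teeth hang behind both strips, at (175,215) and (275,200), and the plate sits below the strip tops. Releasing and retreating upward.

```bash
python3 -m inch '[[0,0,0,0],[0,0,0,0],[0,0,0,0],[0,0,0,0]]' 0 && python3 -m inch '[[0,0,-10,0],[0,0,-25,0],[0,0,-30,0],[0,0,-30,0],[0,0,-20,0]]' && python3 -m inch '[[-40,0,0,0],[-45,0,0,0],[-45,0,0,0],[-45,0,0,0],[0,0,0,0]]'&& python3 -m inch '[[-30,0,0,0],[0,0,0,0],[0,0,0,0]]'
python3 - <<'E'
from m import *
f=grab_frame("top");Q=sl(cloud(f))
m=(Q[...,2]>95)&(Q[...,2]<200)&(abs(Q[...,1])<60)&(Q[...,0]>460)&(Q[...,0]<583)&(f["img"].min(-1)>130)
X=Q[m]; t=X[X[:,2]<115]; print("shelf",len(t),np.median(t,0).round(1),np.percentile(t,[2,98],0).round(1)); print("top",np.percentile(X[:,2],[95,99]))
sh=t[t[:,0]<560];print("slope",np.linalg.lstsq(np.c_[sh[:,:2],np.ones(len(sh))],sh[:,2],rcond=None)[0].round(4))
g=grab_frame("scene")
a=cv2.resize(f["img"][120:210,190:280],(390,390),interpolation=cv2.INTER_CUBIC);b=cv2.resize(g["img"][130:240,270:380],(390,390),interpolation=cv2.INTER_CUBIC)
cv2.imwrite("pics/f.png",np.hstack([a,b])[:,:,::-1])
E
```

```text
clock: 18.05
position: [571.6, 133.5, 157.5]
tool_rot: [0.996, -0.093, -0.0, 0.0]
ft_force: [-0.4, -0.6, -0.2]
opening: 42.4
finger_force: 0.0
clock: 18.55
position: [571.9, 133.5, 275.9]
tool_rot: [0.996, -0.093, 0.002, -0.0]
ft_force: [0.4, -0.6, -0.2]
opening: 42.4
finger_force: 0.0
clock: 19.05
position: [395.3, 166.7, 273.9]
tool_rot: [0.996, -0.092, -0.0, -0.0]
ft_force: [0.3, -0.0, -0.8]
opening: 42.6
finger_force: 0.0
clock: 19.35
position: [370.8, 171.5, 273.5]
tool_rot: [0.996, -0.093, 0.001, -0.0]
ft_force: [0.2, 0.0, 0.5]
opening: 42.8
finger_force: 0.0
shelf 591 [525.7  -7.8 105.7] [[484.6 -39.  101.1]
 [573.6  38.2 111.5]]
top [179.5148329  185.64838647]
slope [1.17000e-02 2.80000e-03 9.94924e+01]
```

View pics/f.png

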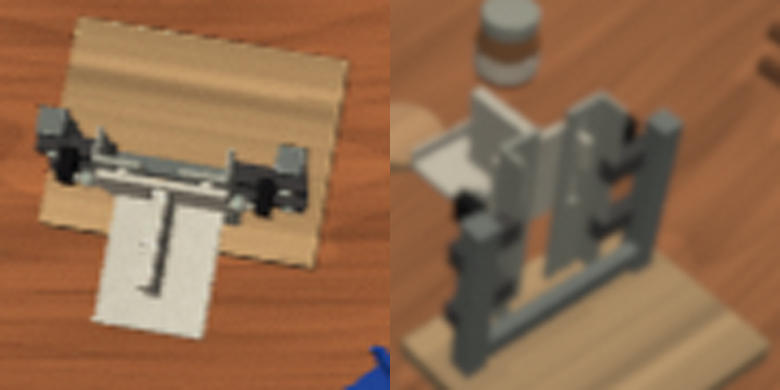

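The bracket hangs level and square: shelf at left-image (160,265), plate against both uprights, origin z ≈ 101 mm, sideways offset ≈ −0.4 mm.

```bash
python3 -c "
from cell import *
print(sign_off())"
```

```text
the job is handed in; nothing more can be done
None
```

The white bracket hangs by itself on the rack, fully home, level and square, and the job is handed in at about 19.5 s. I felt both catches snap over in the force readings but did not measure them directly. The wrist force stayed under about 15 N throughout, and the arm was never sent near the bowl, jar or disc.

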